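Show which resin casting is cured

TASK

The resin on the tray has cured. Press the button on the lamp's control unit to switch the UV lamp off, then push the lamp's arm aside until no part of its head hangs over the tray, and then point out the large scalloped coaster, and no other casting, for the learner to take out of its mould: hold the fingertips just above its middle, pointing down at it and not touching it, for two seconds. Only point: do not touch the tray or the castings, and leave the cup and the bottle where they are.

Things in the scene. Friction and masses are not known exactly. Their poses are not given: they have to be found in the camera images.
- scallop_mould_top (a point): the large scalloped coaster in its mould: a flower-like outline with 8 round lobes, 100 mm across, 18 mm high, lying flat on the tray; a silicone rim 6 mm wide stands 3 mm higher than the teal resin inside. This point is the middle of its top, at rim height; z up. Loose, 0.14 kg. The small scalloped mould looks alike but is half as wide
- scallop_mould: the same large scalloped mould; origin at the centre of its underside
- round_mould: round coaster mould, 98 mm across, 18 mm high, same materials; origin at the centre of its underside. Loose on the tray
- square_mould: square coaster mould, 86 mm a side, 18 mm high, same materials; origin at the centre of its underside. Loose on the tray
- hex_mould: hexagonal coaster mould, 86 mm over the flats, 18 mm high, same materials; origin at the centre of its underside. Loose on the tray
- small_scallop_mould: small scalloped mould, 8 lobes, 48 mm across, 14 mm high; origin at the centre of its underside. Loose on the tray
- oval_mould: small oval mould, about 58 x 42 mm, 14 mm high; origin at the centre of its underside. Loose on the tray
- cup: clear plastic mixing cup, 68 mm wide at the rim, 75 mm high, standing on the tray; origin at the centre of its underside. Light, loose
- bottle: white resin bottle, 56 mm wide, 150 mm high, standing on the table to the right of the tray; origin at the centre of its underside. Loose
- tray: white tray that holds the moulds, 340 mm along its x, 400 mm along its y; its rim adds 5 mm all round and stands 23 mm high, floor 5 mm thick; origin at the centre of its underside; fixed to the table
- lamp_button (a joint): push button, grey, 30 mm wide, on top of the lamp's control unit: 0 when up, 0.006 m when fully down, about 4 N to push it down; springs back. Pressing it most of the way down switches the lamp
- lamp_button_top (a point): middle of the button's top face; moves with the button. The control unit (105 x 95 mm, top 48 mm above the table) stands on the lamp's base, 130 mm from the lamp's post, on the robot's side of it
- lamp_arm (a joint): angle of the lamp's swing arm about its upright post, rad; grows as the head swings away from the robot (counter-clockwise from above); 0 when the arm points about to the right (-y), over the tray; stops at -0.2 and 2.2. About 0.15 N m of friction holds it wherever it is left
- lamp_pivot (a point): on the axis of the lamp's post, at the height of the arm's centre line (205 mm above the table). The post's black swivel is 34 mm wide, its top 223 mm above the table
- lamp_middle (a point): on the centre line of the arm, a level aluminium tube 18 mm thick, 110 mm from the post's axis: a good place to push with the side of the fingers; moves with the arm
- lamp_head (a point): centre of the underside of the white lamp head, 160 mm above the table; the head is a disc 104 mm wide and 54 mm high at the end of the arm, 360 mm from the post's axis
Things that resemble listed ones, but are neither listed nor needed, are in the scene too. Leave any brown or red look-alike of the scallop_mould alone.

How it is judged:
On the way, in this order (a step that is already met when the one before it is completed fails the run):
1. the button of the lamp's control unit is pressed most of the way down (at least 4 mm) (value of joint lamp_button above 0.004 m), for 0.05 s.
2. the lamp head no longer hangs over the tray ((y of lamp_head in the frame of tray above 0.25 m or x of lamp_head in the frame of tray above 0.22 m or (y of lamp_head in the frame of tray above 0.235 m and x of lamp_head in the frame of tray above 0.205 m)) and value of joint lamp_button below 0.002 m), for 0.2 s.
3. the fingertips dwell just above the middle of the large scalloped coaster (within 25 mm sideways, up to about 50 mm above it) without touching it (horizontal distance between the grasp point and scallop_mould_top below 0.025 m and z of the grasp point in the frame of scallop_mould_top between 0.015 and 0.07 m and (y of lamp_head in the frame of tray above 0.25 m or x of lamp_head in the frame of tray above 0.22 m or (y of lamp_head in the frame of tray above 0.235 m and x of lamp_head in the frame of tray above 0.205 m)) and contact force between the fingers and scallop_mould below 0.1 N), for 1.7 s.
At the end, for the whole second after the job is handed in: The lamp head stands still and clear of the tray (its centre 250 mm from the tray's centre along the tray's y, or 220 mm along its x, or past the corner at 235 and 205 mm), the button is up, the scalloped mould has moved under 5 mm, the other moulds, cup and bottle under 10 mm (all of step 2 and velocity of joint lamp_arm between -0.05 and 0.05 rad/s and distance of scallop_mould from where it was at the start of the episode below 0.005 m and linear speed of scallop_mould below 0.02 m/s and distance of each of round_mould, square_mould, hex_mould, small_scallop_mould, oval_mould, cup, bottle from where it was at the start of the episode below 0.01 m); the robot touches nothing.
It fails at once if the robot touches the tray or the large scalloped casting (contact force between any of the fingers, the arm and tray above 0.5 N or contact force between any of the fingers, the arm and scallop_mould above 0.5 N).
It fails at once if the robot touches another casting (contact force between any of the fingers, the arm and round_mould above 0.5 N or contact force between any of the fingers, the arm and square_mould above 0.5 N or contact force between any of the fingers, the arm and hex_mould above 0.5 N or contact force between any of the fingers, the arm and small_scallop_mould above 0.5 N or contact force between any of the fingers, the arm and oval_mould above 0.5 N).
It fails at once if a mould, the cup or the bottle is lifted, pushed or knocked over (moved 15 mm) (distance of any of round_mould, square_mould, hex_mould, small_scallop_mould, oval_mould, cup, bottle, scallop_mould from where it was at the start of the episode above 0.015 m).
It fails at once if another casting is pointed at (fingertips within 20 mm of its middle sideways and less than about 25 mm above it) ((horizontal distance between the grasp point and round_mould below 0.02 m and z of the grasp point in the frame of round_mould below 0.06 m) or (horizontal distance between the grasp point and square_mould below 0.02 m and z of the grasp point in the frame of square_mould below 0.06 m) or (horizontal distance between the grasp point and hex_mould below 0.02 m and z of the grasp point in the frame of hex_mould below 0.06 m) or (horizontal distance between the grasp point and small_scallop_mould below 0.02 m and z of the grasp point in the frame of small_scallop_mould below 0.06 m) or (horizontal distance between the grasp point and oval_mould below 0.02 m and z of the grasp point in the frame of oval_mould below 0.06 m)).
It also fails if it takes over 72 s, if anything falls off the work surface, if the arm or the gripper's body presses on something with over 40 N, if the wrist force passes 120 N, or if a joint passes its speed limit or range.

ROBOT

A 6-joint arm with a two-finger parallel gripper is mounted at the origin on the work surface. World frame = base frame: x ahead of the robot, y to its left, z up, the work surface at z = 0. Lengths are in m, angles in rad, forces in N, time in s.
With the tool pointing down it reaches from about 0.35 to 0.975 m from the base axis. Payload 4.9 kg.
Tool frame: the origin (TCP) lies at the very end of the fingers, on their centre line; the grasp point (between the pads) lies 19 mm behind it; z points along the fingers, y is the line along which they close (so a half turn about z gives the same grasp; the last joint's range is limited). The gripper opens to 85 mm and grips with 20 to 120 N. Pads are 22 mm wide; open, the fingers measure 114 mm over their backs; the gripper's body (76 mm by 85 mm) begins 54 mm behind the grasp point. The pads swing forward as they close: fully open they stand 13 mm farther back than shut.
Start: joints at [-1.32, 0.053, 1.613, -0, 1.476, -0.119], TCP at [0.226, -0.583, 0.204] pointing down, gripper open.
Joint ranges: [-3.01, 3.01], [-1.01, 2.22], [0.06, 2.58], [-1.02, 4.17], [0.09, 2.62], [-3.14, 3.14]. Speed limits (rad/s): [2.57, 2.57, 3.14, 3.14, 3.14, 3.14].

INTERFACE

Orientations are given as a unit quaternion [w, x, y, z].
In Python, from plant import state, optics, ticket, nets gives the robot as it stands. The module is installed in compiled form; this text tells all that it offers.
- The arm moves only by the shell command python3 -m inch 'ROWS' [OPENING]. ROWS is JSON, a list of rows, each an object of numbers: "dx", "dy", "dz": the shift along the tool's x, y, z as a fraction of full scale; "rx", "ry", "rz": the turn, a rotation vector about the tool's x, y, z as a fraction of full scale. In form: [{"dx": .., "dy": .., "dz": .., "rx": .., "ry": .., "rz": ..}, ...]. A call has 1 to 5 rows; each row is the pose to reach, as a shift and turn from the pose commanded when the call began, along the tool's axes at that moment; what a row does not reach only later rows make up. Full scale, the value 1, is 0.8 m for a shift and 1.5 rad for a turn. A row lasts 1/10 s, in which the tool goes at most 50 mm and 8.59 degrees, less where a joint would pass 70% of its speed; a pose out of reach is approached as far as the arm can. A call with a number of a shift or a turn outside -1 to 1 is refused whole. A call with a gripper value outside its range is refused whole. OPENING is the opening, from -1 (shut) to 1 (fully open), set as the call begins (- or left out, the last holds). The fingers move at their own pace and stop on an object; the grip force is fixed at half the most. Time passes only in rows, so rows that repeat a pose let the fingers close. It gives the time, the measured TCP pose, the force, the opening and the grip force at its end, in the units of the state.
- state(): the state, without advancing time (a new reading comes with each control period).
- optics.grab_frame(name): name is "scene" or "side" or "wrist"; returns the picture (400x640x3 uint8, red, green, blue); there is no depth.
- optics.camera_info(name): a dict with "fx", "fy", "cx", "cy" (pixels), "R" (3x3) and "t" (3): a world point X has camera coordinates R X + t. Camera axes: x right, y down, z forward; pixel columns grow to the right and rows downward; lengths in m; the calibration is good to about 2 mm. A picture is of the moment at which its call begins: read the wrist's pose just before it. camera_info takes no time and is no camera call; for the wrist camera it gives the pose at the moment of the call.
- ticket.job_done(): hands the job in; it is judged then, once.
Trained networks look in the newest picture that a camera, given by its name, has taken for a name from the list of things; names that differ only in an ending like _2 or _b are one class to them, and where a whole thing is asked for, a point or a joint stands for the part that bears it (a point fixed in the world has none). Each returns a list of dicts, best first, with "confidence" (0 to 1); they miss things now and then, are a little off and sometimes report something else, mostly with a low value. They report only what shows in the picture. A call takes as long as a camera call. They do not tell look-alikes from the thing itself.
- nets.boxes_of(camera, name): "bbox" ([centre column, centre row, width, height] in pixels, round what is visible of it).
- nets.outline_of(camera, name): "pixels" (400x640 bool, what is visible of it) and "bbox" ([centre column, centre row, width, height] in pixels, round what is visible of it).
The state is a dict: "time": time; "joint_pos": joint angles; "joint_vel": joint speeds; "joint_efforts": joint torques, N m; "tool_pos": TCP position; "tool_rot": TCP orientation; "contact_force": force on the tool from outside, world axes, zero at the start; "ft_torque": the same for the moment, N m; "gripper_width": opening from 0.0 (shut) to 1.0 (fully open); "grasp_force": force on a finger pad.
Only numpy, scipy, OpenCV 4.12 (cv2) and the standard library are available. Lean on these libraries where they do the work, as an engineer would, in place of code of your own. Each camera call takes 0.05 s, during which the arm holds its last target. There are 200 camera calls.

## Working session

There is one attempt and no reset: what is moved stays moved. The work goes in short steps, Python scripts to look and compute and a shell command to move; the robot and the scene stay as the last step left them, time stands still between calls to the robot, and variables do not carry over. Pictures are saved under pics/ and viewed, at most 10 in all, crops included, and the job is handed in when it is done.

```bash
mkdir -p pics
cat > h.py <<'E'
import numpy as np, cv2
from plant import state, optics, ticket, nets
from scipy.spatial.transform import Rotation as Ro
def cam(n):
    c=optics.camera_info(n); return c,np.array(c["R"]),np.array(c["t"])
def at_z(n,u,v,z):
    c,R,t=cam(n); o=-R.T@t; d=R.T@np.array([(u-c["cx"])/c["fx"],(v-c["cy"])/c["fy"],1]); return o+d*(z-o[2])/d[2]
def proj(n,X):
    c,R,t=cam(n); p=R@np.array(X)+t; return np.array([c["fx"]*p[0]/p[2]+c["cx"],c["fy"]*p[1]/p[2]+c["cy"]])
def rows(P):
    s=state(); q=s["tool_rot"]; Rt=Ro.from_quat([q[1],q[2],q[3],q[0]]).as_matrix()
    return (Rt.T@(np.array(P)-s["tool_pos"])/0.8).round(3)
def snap(n,f):
    i=optics.grab_frame(n); cv2.imwrite("pics/"+f,i[:,:,::-1]); return i
E
python3 - <<'E'
from h import *
a=snap("scene","scene.png"); 
for nm,z in [("scallop_mould",.02),("round_mould",.02),("small_scallop_mould",.02),("lamp_button",.055),("lamp_head",.19),("lamp_middle",.205),("bottle",.07),("cup",.04),("tray",.02)]:
    for r in nets.boxes_of("scene",nm)[:4]:
        b=r["bbox"]; print(nm,round(r["confidence"],2),np.round(b),at_z("scene",b[0],b[1],z).round(3))
b=snap("side","side.png")
for n in("scene","side"):
    c,R,t=cam(n);print(n,(-R.T@t).round(3),R[2].round(2))
E
```

```text
scallop_mould 0.9 [274. 274.  34.  33.] [ 0.511 -0.238  0.02 ]
scallop_mould 0.79 [184. 279.  44.  37.] [ 0.392 -0.427  0.02 ]
scallop_mould 0.62 [239. 225.  37.  30.] [ 0.296 -0.224  0.02 ]
round_mould 0.55 [352. 279.  40.  34.] [ 0.637 -0.091  0.02 ]
round_mould 0.41 [309. 310.  47.  36.] [ 0.65 -0.23  0.02]
round_mould 0.18 [379. 193. 119. 105.] [0.424 0.192 0.02 ]
small_scallop_mould 0.75 [364. 244.  18.  15.] [0.562 0.012 0.02 ]
lamp_button 0.61 [394. 169.  12.   6.] [0.389 0.283 0.055]
lamp_button 0.26 [380. 196. 118. 105.] [0.465 0.155 0.055]
lamp_head 0.93 [380. 195. 120. 104.] [0.582 0.032 0.19 ]
lamp_head 0.24 [275. 275.  36.  33.] [ 0.646 -0.305  0.19 ]
lamp_middle 0.61 [381. 196. 114. 106.] [0.597 0.019 0.205]
bottle 0.62 [202. 294.  29.  55.] [ 0.505 -0.419  0.07 ]
cup 0.81 [389. 251.  26.  39.] [0.635 0.032 0.04 ]
tray 0.88 [325. 282. 203. 154.] [ 0.607 -0.152  0.02 ]
tray 0.66 [378. 196. 120. 107.] [0.43 0.18 0.02]
tray 0.24 [395. 169.   6.  10.] [0.358 0.323 0.02 ]
scene [ 1.147 -0.561  0.836] [-0.62  0.45 -0.65]
side [-0.187  0.593  0.837] [ 0.57 -0.57 -0.59]
```

View pics/scene.png

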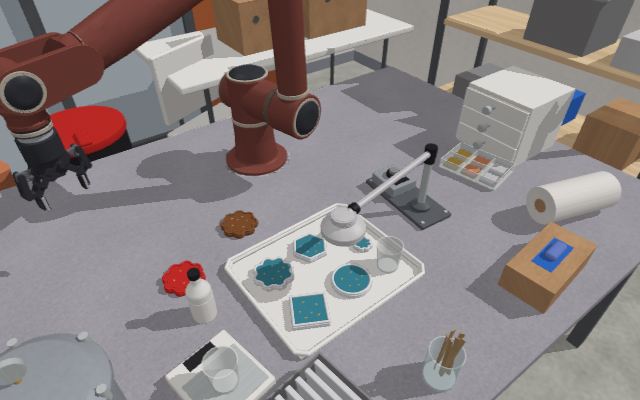

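View pics/side.png

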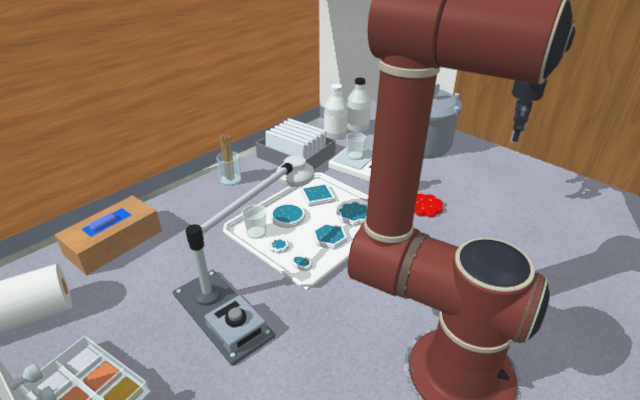

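The scene view shows these candidates: the teal large scallop at (274,274), a brown look-alike at (239,224), a red look-alike at (184,279), and the small teal scallop at (364,244). I choose (274,274). In the side view the button is near (236,314), the post's swivel near (195,236) and the head near (297,170).

Run:
```python
from h import *
i=cv2.imread("pics/scene.png");j=cv2.imread("pics/side.png")
A=cv2.resize(i[235:335,220:320],(400,400),interpolation=2);B=cv2.resize(j[275:375,170:270],(400,400),interpolation=2)
cv2.imwrite("pics/crop.png",np.hstack([A,B]))
optics.grab_frame("side")
for nm,z in [("scallop_mould",.023),("hex_mould",.02),("round_mould",.02),("square_mould",.02),("oval_mould",.015),("small_scallop_mould",.015),("lamp_button",.056),("lamp_head",.187),("cup",.04),("bottle",.07),("tray",.02)]:
    for r in nets.outline_of("side",nm)[:3]:
        m=r["pixels"]; v,u=np.nonzero(m); b=r["bbox"]; print(nm,round(r["confidence"],2),np.round(b),at_z("side",b[0],b[1],z).round(3))
        if nm=="tray" and m.sum()>5000:
            P=np.array([at_z("side",x,y,.023)[:2] for x,y in zip(u,v)],np.float32); print(cv2.minAreaRect(P))
print("pivot",at_z("side",195,229,.223),at_z("scene",431,149,.223))
print("btn",at_z("side",236,313,.056),at_z("scene",394,169,.056))
print("head",at_z("side",297,163,.214),at_z("scene",344,214,.214))
print("scal scene",at_z("scene",274,272,.023))
print("corners",[at_z("scene",*p,.023)[:2].round(3) for p in [(227,268),(338,206),(424,267),(303,350)]])
print("bottle base",at_z("scene",202,318,0))
s=state();print(s)
```

```text
scallop_mould 0.85 [428. 207.  30.  24.] [ 0.356 -0.406  0.023]
scallop_mould 0.69 [330. 235.  35.  28.] [ 0.475 -0.108  0.023]
scallop_mould 0.57 [352. 215.  30.  25.] [ 0.49  -0.218  0.023]
hex_mould 0.89 [330. 236.  37.  27.] [ 0.473 -0.107  0.02 ]
hex_mould 0.54 [250. 199. 127.  87.] [ 0.772 -0.062  0.02 ]
round_mould 0.64 [288. 215.  36.  23.] [ 0.626 -0.088  0.02 ]
square_mould 0.62 [320. 196.  36.  19.] [ 0.628 -0.223  0.02 ]
oval_mould 0.82 [302. 263.  21.  21.] [0.454 0.017 0.015]
small_scallop_mould 0.56 [279. 247.  23.  18.] [0.543 0.02  0.015]
small_scallop_mould 0.47 [288. 214.  39.  24.] [ 0.637 -0.096  0.015]
lamp_button 0.45 [235. 315.  16.  15.] [0.409 0.261 0.056]
lamp_head 0.6 [252. 199. 131.  93.] [0.57  0.071 0.187]
cup 0.86 [254. 220.  24.  38.] [0.657 0.011 0.04 ]
tray 0.89 [296. 232. 144. 116.] [ 0.553 -0.052  0.02 ]Traceback (most recent call last):
  File "<stdin>", line 10, in <module>
  File "h.py", line 7, in at_z
    c,R,t=cam(n); o=-R.T@t; d=R.T@np.array([(u-c["cx"])/c["fx"],(v-c["cy"])/c["fy"],1]); return o+d*(z-o[2])/d[2]
          ~~~^^^
  File "h.py", line 5, in cam
    c=optics.camera_info(n); return c,np.array(c["R"]),np.array(c["t"])
ValueError: time passes only in moves, steps and waits
```

View pics/crop.png

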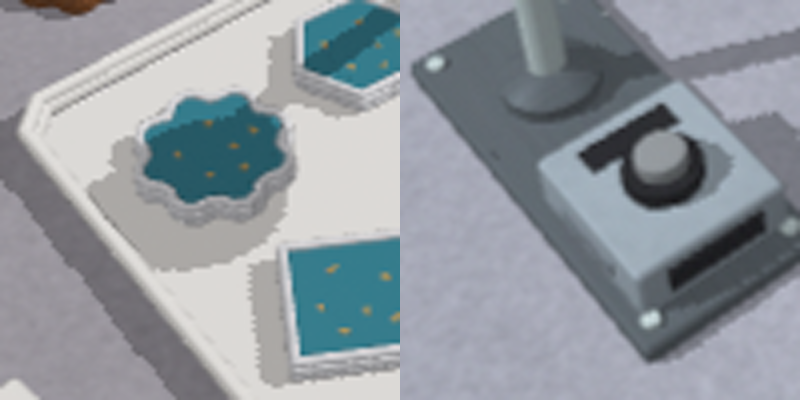

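The crop confirms the teal 8-lobed flower (centre at scene pixel (273,272)). The grey button top is at side pixel (235,314).

Run:
```python
from h import *
print("pivot",at_z("side",195,229,.223),at_z("scene",431,149,.223))
print("btn",at_z("side",235,314,.056),at_z("scene",394,169,.056))
print("head",at_z("side",297,163,.214),at_z("scene",344,214,.214))
print("scal scene",at_z("scene",273,272,.024),"side",at_z("side",353,212,.024))
print("corners",[at_z("scene",*p,.023)[:2].round(3) for p in [(227,268),(338,206),(424,267),(303,350)]])
print("bottle base",at_z("scene",202,318,0))
s=state();print(s["time"],s["tool_pos"],s["tool_rot"],s["contact_force"],s["gripper_width"])
print(Ro.from_quat(np.roll(s["tool_rot"],-1)).as_matrix().round(3))
```

```text
pivot [0.52933553 0.25173138 0.223     ] [0.54470493 0.24281744 0.223     ]
btn [0.41077277 0.25870645 0.056     ] [0.39161349 0.28045759 0.056     ]
head [ 0.58334455 -0.09318064  0.214     ] [ 0.60474295 -0.09937471  0.214     ]
scal scene [ 0.50603109 -0.2389924   0.024     ] side [ 0.49699472 -0.22877639  0.024     ]
corners [array([ 0.425, -0.326]), array([0.4  , 0.051]), array([0.717, 0.078]), array([ 0.728, -0.301])]
bottle base [ 0.50962737 -0.43606475  0.        ]
1.15 [ 0.22587493 -0.58272724  0.20420274] [-2.00273644e-05  9.82954619e-01  1.83848354e-01 -1.20868840e-05] [ 0.32189728  0.36242874 -0.07299275] 1.0039977202246353
[[ 0.932  0.361 -0.   ]
 [ 0.361 -0.932  0.   ]
 [-0.    -0.    -1.   ]]
```

```bash
R='{"dx":0.31,"dy":-0.19,"dz":-0.12}'; python3 -m inch '[{"dx":0.31,"dy":-0.19,"dz":-0.12},{"dx":0.31,"dy":-0.19,"dz":-0.12},{"dx":0.31,"dy":-0.19,"dz":-0.12},{"dx":0.31,"dy":-0.19,"dz":-0.12},{"dx":0.31,"dy":-0.19,"dz":-0.12}]' -1
python3 -c "
from h import *
for p in [(.42,-.1,.3),(.41,.22,.28)]: print(rows(p))"
```

```text
[ 0.444 -0.475 -0.12 ]
[ 0.577 -0.852 -0.095]validation failed for argument at $[0]...
```

The row was refused, so all six keys are probably needed.

```bash
python3 -m inch '[{"dx":0.31,"dy":-0.19,"dz":-0.12,"rx":0,"ry":0,"rz":0},{"dx":0.31,"dy":-0.19,"dz":-0.12,"rx":0,"ry":0,"rz":0},{"dx":0.31,"dy":-0.19,"dz":-0.12,"rx":0,"ry":0,"rz":0},{"dx":0.31,"dy":-0.19,"dz":-0.12,"rx":0,"ry":0,"rz":0},{"dx":0.31,"dy":-0.19,"dz":-0.12,"rx":0,"ry":0,"rz":0}]' -1
python3 -c "
from h import *
for p in [(.42,-.1,.3),(.41,.22,.28)]: print(rows(p))"
```

```text
time: 1.65
tool_pos: [0.3706, -0.3923, 0.2833]
tool_rot: [0.0, 0.983, 0.184, 0.0]
contact_force: [0.3, -0.9, -0.2]
gripper_width: 0.145
grasp_force: 0.0
[ 0.19  -0.318 -0.021]
[ 0.322 -0.696  0.004]
```

```bash
python3 -m inch '[{"dx":0.19,"dy":-0.32,"dz":-0.02,"rx":0,"ry":0,"rz":0},{"dx":0.19,"dy":-0.32,"dz":-0.02,"rx":0,"ry":0,"rz":0},{"dx":0.19,"dy":-0.32,"dz":-0.02,"rx":0,"ry":0,"rz":0},{"dx":0.19,"dy":-0.32,"dz":-0.02,"rx":0,"ry":0,"rz":0},{"dx":0.19,"dy":-0.32,"dz":-0.02,"rx":0,"ry":0,"rz":0}]'
python3 -c "
from h import *
for p in [(.40,.20,.26)]: print(rows(p))"
```

```text
time: 2.15
tool_pos: [0.4109, -0.1458, 0.2963]
tool_rot: [0.0, 0.983, 0.184, 0.0]
contact_force: [0.6, 0.7, -0.3]
gripper_width: -0.002
grasp_force: 0.0
[ 0.143 -0.408  0.045]
```

```bash
python3 -m inch '[{"dx":0.14,"dy":-0.41,"dz":0.045,"rx":0,"ry":0,"rz":0},{"dx":0.14,"dy":-0.41,"dz":0.045,"rx":0,"ry":0,"rz":0},{"dx":0.14,"dy":-0.41,"dz":0.045,"rx":0,"ry":0,"rz":0},{"dx":0.14,"dy":-0.41,"dz":0.045,"rx":0,"ry":0,"rz":0},{"dx":0.14,"dy":-0.41,"dz":0.045,"rx":0,"ry":0,"rz":0}]'
python3 - <<'E'
from h import *
c,R,t=cam("wrist"); print((-R.T@t).round(3),R[2].round(2))
i=snap("wrist","w1.png")
for r in nets.boxes_of("wrist","lamp_button"): print(r)
print(state()["tool_pos"])
E
```

```text
time: 2.65
tool_pos: [0.4004, 0.1027, 0.2704]
tool_rot: [0.0, 0.983, 0.184, 0.001]
contact_force: [0.6, 0.0, 0.6]
gripper_width: 0.0
grasp_force: 0.0
[0.465 0.13  0.44 ] [-0.25 -0.1  -0.96]
{'bbox': [188.1, 113.6, 26.4, 25.6], 'confidence': 0.73}
[0.39937248 0.10593211 0.26948608]
```

View pics/w1.png

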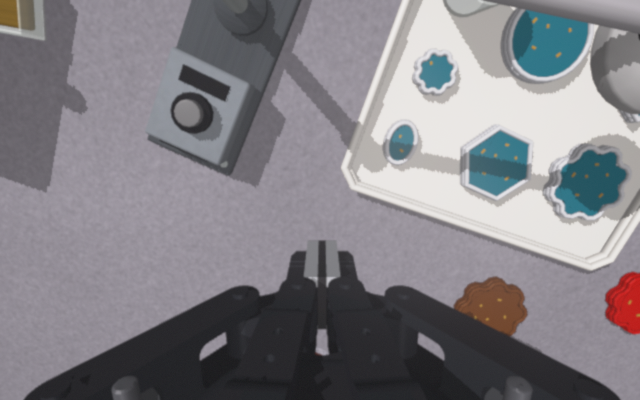

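The wrist view shows the button at (188,114) and the large scallop at (589,182), with its shape confirmed from above.

Run:
```python
from h import *
b=at_z("wrist",188,114,.056);print("btn",b,"scal",at_z("wrist",589,181,.025))
b[2]=.12;print(rows(b))
```

```text
btn [0.39964215 0.27050402 0.056     ] scal [ 0.505582   -0.22284723  0.025     ]
[ 0.077 -0.191  0.187]
```

```bash
python3 -m inch '[{"dx":0.077,"dy":-0.19,"dz":0,"rx":0,"ry":0,"rz":0},{"dx":0.077,"dy":-0.19,"dz":0.05,"rx":0,"ry":0,"rz":0},{"dx":0.077,"dy":-0.19,"dz":0.18,"rx":0,"ry":0,"rz":0},{"dx":0.077,"dy":-0.19,"dz":0.18,"rx":0,"ry":0,"rz":0},{"dx":0.077,"dy":-0.19,"dz":0.18,"rx":0,"ry":0,"rz":0}]'
python3 - <<'E'
from h import *
i=snap("wrist","w2.png")
for r in nets.boxes_of("wrist","lamp_button"): print(r)
s=state();print(s["tool_pos"],proj("wrist",s["tool_pos"]))
E
```

```text
time: 3.25
tool_pos: [0.4033, 0.2651, 0.1244]
tool_rot: [0.0, 0.983, 0.184, 0.0]
contact_force: [0.6, 0.3, 0.4]
gripper_width: -0.002
grasp_force: 0.0
{'bbox': [325.9, 204.3, 39.2, 41.8], 'confidence': 0.75}
[0.39932122 0.2636316  0.11945565] [324.33286736 237.02581592]
```

View pics/w2.png

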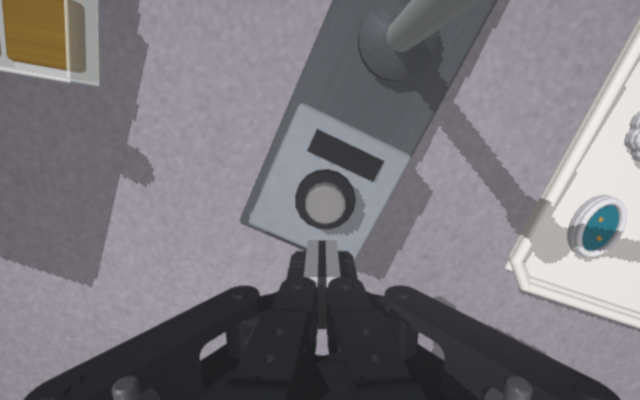

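The button top is at (326,204) in the picture, just ahead of the fingers.

Run:
```python
from h import *
b=at_z("wrist",325.5,204,.057);print("btn",b)
b[2]=.064;print(rows(b))
```

```text
btn [0.39952178 0.26205954 0.057     ]
[0.    0.002 0.069]
```

```bash
python3 -m inch '[{"dx":0,"dy":0,"dz":0.06,"rx":0,"ry":0,"rz":0},{"dx":0,"dy":0,"dz":0.07,"rx":0,"ry":0,"rz":0},{"dx":0,"dy":0,"dz":0.075,"rx":0,"ry":0,"rz":0},{"dx":0,"dy":0,"dz":0.0775,"rx":0,"ry":0,"rz":0},{"dx":0,"dy":0,"dz":0.08,"rx":0,"ry":0,"rz":0}]'
```

```text
time: 3.85
tool_pos: [0.4053, 0.2651, 0.0646]
tool_rot: [-0.0, 0.983, 0.184, 0.002]
contact_force: [0.2, -0.1, 0.6]
gripper_width: 0.003
grasp_force: 0.0
```

```bash
python3 -m inch '[{"dx":0,"dy":0,"dz":0,"rx":0,"ry":0,"rz":0},{"dx":0,"dy":0,"dz":0.003,"rx":0,"ry":0,"rz":0},{"dx":0,"dy":0,"dz":0.006,"rx":0,"ry":0,"rz":0}]'; python3 -m inch '[{"dx":0,"dy":0,"dz":0.003,"rx":0,"ry":0,"rz":0},{"dx":0,"dy":0,"dz":0.003,"rx":0,"ry":0,"rz":0}]'
```

```text
time: 4.15
tool_pos: [0.4038, 0.2649, 0.0579]
tool_rot: [-0.0, 0.983, 0.184, 0.001]
contact_force: [-0.1, 0.8, 0.4]
gripper_width: -0.0
grasp_force: 0.0
time: 4.35
tool_pos: [0.403, 0.2646, 0.0544]
tool_rot: [0.0, 0.983, 0.184, -0.0]
contact_force: [-0.3, 0.1, 0.7]
gripper_width: -0.003
grasp_force: 0.0
```

```bash
for i in 1 2; do python3 -m inch '[{"dx":0,"dy":0,"dz":0.003,"rx":0,"ry":0,"rz":0},{"dx":0,"dy":0,"dz":0.003,"rx":0,"ry":0,"rz":0}]' | grep -E "pos|contact"; done
```

```text
tool_pos: [0.4032, 0.2646, 0.0521]
contact_force: [0.8, 0.5, -0.5]
tool_pos: [0.4032, 0.2647, 0.0498]
contact_force: [-0.3, -0.8, -0.4]
```

Run:
```python
from h import *
i=snap("side","s2.png"); j=snap("wrist","w3.png")
A=cv2.resize(i[265:365,185:285,::-1],(400,400),interpolation=2);B=cv2.resize(j[150:310,240:400,::-1],(400,400),interpolation=2)
cv2.imwrite("pics/c2.png",np.hstack([A,B]));s=state();print(s["tool_pos"],s["contact_force"])
```

```text
[0.40333701 0.26471463 0.05004503] [-0.39674425 -0.00890466 -0.17950907]
```

View pics/c2.png

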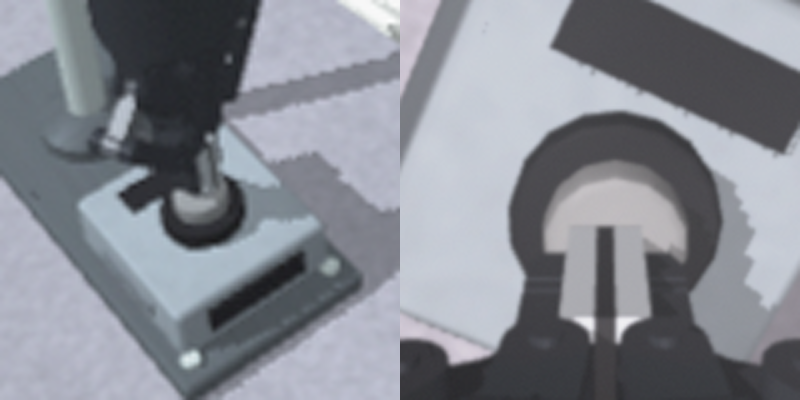

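The fingertips stand over the button, slightly to the near side of its middle. I shift 5 mm along tool x and keep going down.

```bash
python3 -m inch '[{"dx":0.006,"dy":0,"dz":0,"rx":0,"ry":0,"rz":0},{"dx":0.006,"dy":0,"dz":0.003,"rx":0,"ry":0,"rz":0},{"dx":0.006,"dy":0,"dz":0.003,"rx":0,"ry":0,"rz":0}]'| grep -E "pos|contact"; for i in 1; do python3 -m inch '[{"dx":0,"dy":0,"dz":0.003,"rx":0,"ry":0,"rz":0},{"dx":0,"dy":0,"dz":0.003,"rx":0,"ry":0,"rz":0}]' | grep -E "pos|contact"; done
```

```text
tool_pos: [0.4078, 0.2664, 0.0475]
contact_force: [0.5, -0.7, -0.3]
tool_pos: [0.4075, 0.2663, 0.0449]
contact_force: [0.1, 0.5, -0.7]
```

```bash
for i in 1 2; do python3 -m inch '[{"dx":0,"dy":0,"dz":0.003,"rx":0,"ry":0,"rz":0},{"dx":0,"dy":0,"dz":0.003,"rx":0,"ry":0,"rz":0}]' | grep -E "pos|contact"; done
python3 - <<'E'
from h import *
i=snap("side","s3.png"); j=snap("wrist","w4.png"); k=snap("scene","sc3.png")
A=cv2.resize(i[265:365,185:285,::-1],(400,400),interpolation=2);B=cv2.resize(k[110:210,340:440,::-1],(400,400),interpolation=2)
cv2.imwrite("pics/c3.png",np.hstack([A,B]));s=state();print(s["tool_pos"],s["contact_force"],s["ft_torque"])
E
```

```text
tool_pos: [0.4079, 0.2665, 0.0428]
contact_force: [0.2, -1.1, 0.8]
tool_pos: [0.4081, 0.2666, 0.0406]
contact_force: [0.5, 0.4, 2.4]
[0.4080328  0.2665728  0.04079565] [-0.2334838  -0.55915048  1.53905973] [ 0.04187149 -0.01179816 -0.01341021]
```

View pics/c3.png

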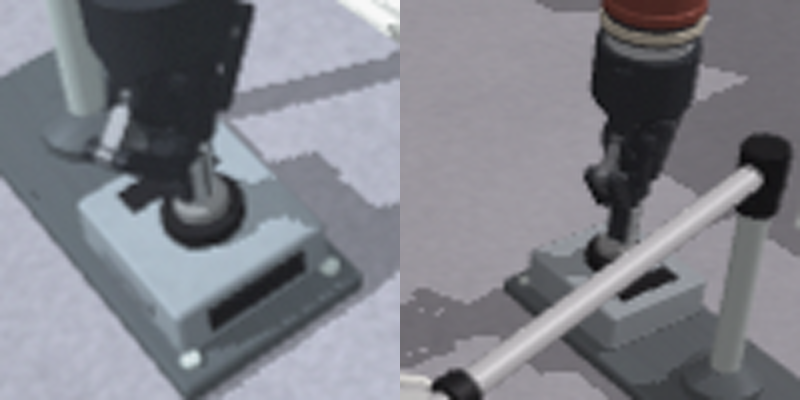

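Contact begins now (about 2 N at reported z 0.041), so I keep pressing.

```bash
for i in 1 2 3; do python3 -m inch '[{"dx":0,"dy":0,"dz":0.003,"rx":0,"ry":0,"rz":0},{"dx":0,"dy":0,"dz":0.003,"rx":0,"ry":0,"rz":0}]' | grep -E "pos|contact"; done
```

```text
tool_pos: [0.4081, 0.2666, 0.0382]
contact_force: [-0.0, 0.3, 3.1]
tool_pos: [0.4082, 0.2667, 0.0368]
contact_force: [-3.6, -0.8, 10.0]
tool_pos: [0.4083, 0.2667, 0.0365]
contact_force: [-9.5, -4.5, 21.5]
```

```bash
python3 -m inch '[{"dx":0,"dy":0,"dz":-0.03,"rx":0,"ry":0,"rz":0},{"dx":0,"dy":0,"dz":-0.09,"rx":0,"ry":0,"rz":0},{"dx":0,"dy":0,"dz":-0.15,"rx":0,"ry":0,"rz":0},{"dx":0,"dy":0,"dz":-0.21,"rx":0,"ry":0,"rz":0},{"dx":0,"dy":0,"dz":-0.27,"rx":0,"ry":0,"rz":0}]'
python3 - <<'E'
from h import *
print("sticks base",at_z("scene",438,388,0),at_z("side",229,182,0))
for p in [(.47,.085,.24),(.49,.087,.16)]: print(rows(p))
for p in [(.02,.003),(.046,.008),(.072,.019),(.053,.048)]: print((np.array([.932*p[0]+.361*p[1],.361*p[0]-.932*p[1]])/.8).round(3))
E
```

```text
time: 7.0
tool_pos: [0.4073, 0.2662, 0.2504]
tool_rot: [0.0, 0.983, 0.184, -0.0]
contact_force: [0.8, 0.7, -0.2]
gripper_width: 0.003
grasp_force: 0.0
sticks base [ 0.94746481 -0.1211285   0.        ] [ 0.92067918 -0.08782141  0.        ]
[-0.009  0.24   0.013]
[0.016 0.246 0.113]
[0.025 0.006]
[0.057 0.011]
[0.092 0.01 ]
[ 0.083 -0.032]
```

```bash
python3 -m inch '[{"dx":-0.01,"dy":0.24,"dz":0,"rx":0,"ry":0,"rz":0},{"dx":-0.01,"dy":0.24,"dz":0,"rx":0,"ry":0,"rz":0},{"dx":-0.01,"dy":0.24,"dz":0.01,"rx":0,"ry":0,"rz":0},{"dx":-0.01,"dy":0.24,"dz":0.06,"rx":0,"ry":0,"rz":0},{"dx":0.01,"dy":0.24,"dz":0.11,"rx":0,"ry":0,"rz":0}]'; python3 -m inch '[{"dx":0.0,"dy":0,"dz":0.03,"rx":0,"ry":0,"rz":0},{"dx":0.0,"dy":0,"dz":0.03,"rx":0,"ry":0,"rz":0}]'; python3 -c "
from h import *
for p in [(.50,.089,.155),(.52,.092,.155),(.536,.095,.155),(.575,.103,.155),(.608,.114,.155),(.638,.138,.155),(.661,.162,.155)]: print(rows(p))"
```

```text
time: 7.5
tool_pos: [0.4869, 0.087, 0.1637]
tool_rot: [0.001, 0.983, 0.181, 0.003]
contact_force: [0.8, 1.4, 0.5]
gripper_width: -0.002
grasp_force: 0.0
time: 7.7
tool_pos: [0.4807, 0.0897, 0.1323]
tool_rot: [-0.001, 0.983, 0.183, -0.005]
contact_force: [-0.5, 0.3, 0.2]
gripper_width: 0.0
grasp_force: 0.0
[ 0.022  0.009 -0.029]
[ 0.047  0.015 -0.029]
[ 0.067  0.019 -0.029]
[ 0.116  0.027 -0.03 ]
[ 0.159  0.029 -0.03 ]
[ 0.205  0.014 -0.03 ]
[ 0.242 -0.003 -0.031]
```

```bash
python3 -m inch '[{"dx":0.02,"dy":0.01,"dz":-0.035,"rx":0,"ry":0,"rz":0},{"dx":0.045,"dy":0.015,"dz":-0.035,"rx":0,"ry":0,"rz":0},{"dx":0.065,"dy":0.02,"dz":-0.035,"rx":0,"ry":0,"rz":0},{"dx":0.085,"dy":0.022,"dz":-0.035,"rx":0,"ry":0,"rz":0},{"dx":0.105,"dy":0.025,"dz":-0.035,"rx":0,"ry":0,"rz":0}]'; python3 -c "
from h import *
for p in [(.575,.103,.158),(.592,.109,.158),(.608,.114,.158),(.638,.138,.158),(.661,.162,.158)]: print(rows(p))
for f in [snap('scene','sc4.png')]: 
  for r in nets.boxes_of('scene','lamp_head'): print(r)"
```

```text
time: 8.2
tool_pos: [0.571, 0.1026, 0.1682]
tool_rot: [0.0, 0.983, 0.184, 0.001]
contact_force: [-0.8, 0.5, -0.1]
gripper_width: 0.003
grasp_force: 0.7
[0.005 0.001 0.013]
[0.027 0.002 0.013]
[0.048 0.003 0.013]
[ 0.094 -0.011  0.013]
[ 0.132 -0.029  0.013]
```

View pics/sc4.png

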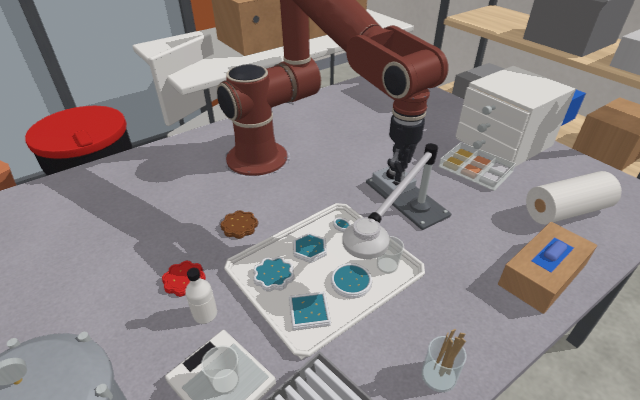

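The head has swung from (344,215) to (367,225), so the push works and I continue along the arc.

```bash
python3 -m inch '[{"dx":0.02,"dy":0.002,"dz":0.01,"rx":0,"ry":0,"rz":0},{"dx":0.048,"dy":0.003,"dz":0.01,"rx":0,"ry":0,"rz":0},{"dx":0.072,"dy":-0.004,"dz":0.01,"rx":0,"ry":0,"rz":0},{"dx":0.094,"dy":-0.011,"dz":0.01,"rx":0,"ry":0,"rz":0},{"dx":0.115,"dy":-0.02,"dz":0.01,"rx":0,"ry":0,"rz":0}]'; python3 -m inch '[{"dx":0,"dy":0,"dz":0,"rx":0,"ry":0,"rz":0}]';python3 -c "
from h import *
print(rows((.661,.162,.158)),rows((.668,.173,.158)))
snap('scene','sc5.png')
for r in nets.boxes_of('scene','lamp_head'): print(r,at_z('scene',*r['bbox'][:2],.187))"
```

```text
time: 8.8
tool_pos: [0.6496, 0.1506, 0.159]
tool_rot: [0.0, 0.983, 0.184, -0.001]
contact_force: [-1.8, -0.3, 0.3]
gripper_width: 0.003
grasp_force: 0.9
time: 8.9
tool_pos: [0.6505, 0.1515, 0.1591]
tool_rot: [-0.0, 0.983, 0.185, 0.001]
contact_force: [0.2, 0.4, -0.1]
gripper_width: 0.004
grasp_force: 0.0
[ 0.017 -0.007  0.001] [ 0.03  -0.017  0.001]
{'bbox': [467.8, 212.4, 91.9, 133.4], 'confidence': 0.6} [0.74652992 0.15531409 0.187     ]
```

View pics/sc5.png

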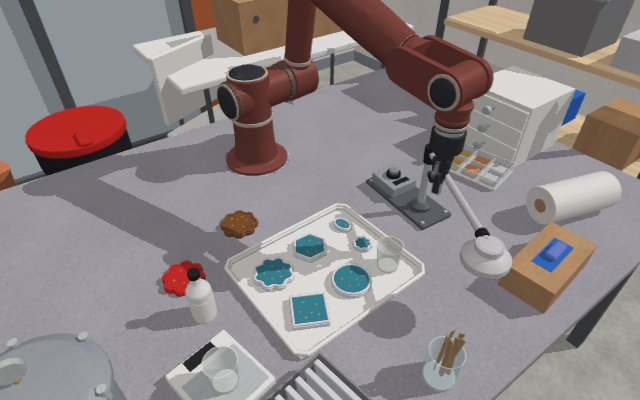

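The head is now at (488,242), visibly clear of the tray. I check that in numbers.

```bash
python3 -c "
from h import *
h=at_z('scene',487,255,.18);print(h,at_z('scene',489,241,.214))
d=h[:2]-[.5675,-.1245];a=.075;print(d@[np.cos(a),np.sin(a)],d@[-np.sin(a),np.cos(a)])
for p in [(.62,.12,.16),(.45,.10,.28),(.42,-.1,.30),(.505,-.232,.15)]: print(rows(p))"
```

```text
[0.8546887  0.08593955 0.18      ] [0.84744045 0.08844203 0.214     ]
0.3021495344575597 0.1883290034816913
[-0.048  0.022 -0.001]
[-0.255 -0.032 -0.151]
[-0.381  0.188 -0.176]
[-0.342  0.38   0.011]
```

```bash
python3 -m inch '[{"dx":-0.048,"dy":0.022,"dz":0,"rx":0,"ry":0,"rz":0},{"dx":-0.09,"dy":0.06,"dz":-0.01,"rx":0,"ry":0,"rz":0},{"dx":-0.13,"dy":0.12,"dz":-0.02,"rx":0,"ry":0,"rz":0},{"dx":-0.17,"dy":0.17,"dz":-0.02,"rx":0,"ry":0,"rz":0},{"dx":-0.2,"dy":0.22,"dz":-0.02,"rx":0,"ry":0,"rz":0}]'; python3 -c "
from h import *
print(rows((.47,-.215,.17)),rows((.505,-.232,.15)))"
```

```text
time: 9.5
tool_pos: [0.564, -0.0676, 0.1753]
tool_rot: [0.001, 0.983, 0.184, 0.001]
contact_force: [1.1, -0.5, 0.1]
gripper_width: 0.001
grasp_force: 0.0
[-0.176  0.129  0.007] [-0.143  0.165  0.032]
```

Next I stop a little short of the coaster and measure it with the wrist camera.

```bash
python3 -m inch '[{"dx":-0.17,"dy":0.14,"dz":0.005,"rx":0,"ry":0,"rz":0},{"dx":-0.17,"dy":0.14,"dz":0.005,"rx":0,"ry":0,"rz":0},{"dx":-0.17,"dy":0.14,"dz":0.005,"rx":0,"ry":0,"rz":0},{"dx":-0.17,"dy":0.14,"dz":0.005,"rx":0,"ry":0,"rz":0},{"dx":-0.17,"dy":0.14,"dz":0.005,"rx":0,"ry":0,"rz":0}]'
python3 - <<'E'
from h import *
i=snap("wrist","w6.png")
L=nets.outline_of("wrist","scallop_mould")
s=state();print(s["tool_pos"])
for r in L:
    v,u=np.nonzero(r["pixels"]); b=r["bbox"]; col=i[r["pixels"]].mean(0).round(); print(round(r["confidence"],2),np.round(b),col,at_z("wrist",b[0],b[1],.022).round(3),rows(list(at_z("wrist",b[0],b[1],.022)[:2])+[.05]))
E
```

```text
time: 10.0
tool_pos: [0.4768, -0.222, 0.1705]
tool_rot: [0.001, 0.983, 0.181, -0.0]
contact_force: [-0.2, 0.3, 0.2]
gripper_width: 0.001
grasp_force: 0.0
[ 0.47853019 -0.21957854  0.17048995]
0.8 [459. 312.  82.  87.] [178.  49.  48.] [ 0.392 -0.417  0.022] [-0.19   0.191  0.151]
0.75 [247. 313.  55.  59.] [96. 66. 51.] [ 0.305 -0.195  0.022] [-0.191 -0.106  0.15 ]
```

View pics/w6.png

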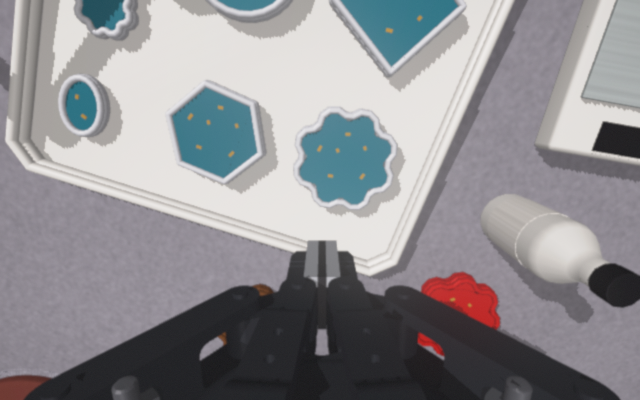

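The wrist view shows the large teal scallop centred at (346,158). The nets reported only the red and brown look-alikes here, so I use the pixel.

Run:
```python
from h import *
for z in(.023,):
    p=at_z("wrist",346,158,z);print(p,rows([p[0],p[1],.05]))
a,b=at_z("wrist",294,158,.023),at_z("wrist",397,158,.023);print(np.linalg.norm(a-b))
```

```text
[ 0.50677827 -0.23290179  0.023     ] [0.027 0.028 0.151]
0.10012129443038141
```

```bash
python3 -m inch '[{"dx":0.027,"dy":0.028,"dz":0,"rx":0,"ry":0,"rz":0},{"dx":0.027,"dy":0.028,"dz":0.05,"rx":0,"ry":0,"rz":0},{"dx":0.027,"dy":0.028,"dz":0.1,"rx":0,"ry":0,"rz":0},{"dx":0.027,"dy":0.028,"dz":0.13,"rx":0,"ry":0,"rz":0},{"dx":0.027,"dy":0.028,"dz":0.145,"rx":0,"ry":0,"rz":0}]'; python3 -m inch '[{"dx":0,"dy":0,"dz":0,"rx":0,"ry":0,"rz":0},{"dx":0,"dy":0,"dz":0,"rx":0,"ry":0,"rz":0}]'
python3 - <<'E'
from h import *
i=snap("wrist","w7.png"); s=state(); print(s["tool_pos"],s["contact_force"],proj("wrist",s["tool_pos"]))
hsv=cv2.cvtColor(i,cv2.COLOR_RGB2HSV); m=cv2.inRange(hsv,(85,80,40),(105,255,255)); n,l,st,c=cv2.connectedComponentsWithStats(m)
for k in range(1,n):
    if st[k,4]>300: print(st[k],at_z("wrist",*c[k],.02).round(3))
E
```

```text
time: 10.6
tool_pos: [0.5061, -0.23, 0.051]
tool_rot: [-0.002, 0.983, 0.185, -0.002]
contact_force: [0.4, -0.4, 0.2]
gripper_width: 0.001
grasp_force: 0.0
time: 10.8
tool_pos: [0.5086, -0.2325, 0.0556]
tool_rot: [0.001, 0.983, 0.184, 0.001]
contact_force: [0.5, -0.2, -0.3]
gripper_width: 0.001
grasp_force: 0.0
[ 0.50897892 -0.23289124  0.05628869] [0.17873479 0.6947672  0.50456189] [324.36062719 237.01000727]
[ 324    0  174   90 7804] [ 0.63  -0.235  0.02 ]
[   65   121   129   129 10772] [ 0.483 -0.109  0.02 ]
[ 259  161  133  114 9355] [ 0.511 -0.233  0.02 ]
```

Well centred. I lower about 12 mm to sit mid-window and hold for over 2.5 s.

```bash
Z='x'; python3 -m inch '[{"dx":0,"dy":0,"dz":0.006,"rx":0,"ry":0,"rz":0},{"dx":0,"dy":0,"dz":0.012,"rx":0,"ry":0,"rz":0},{"dx":0,"dy":0,"dz":0.015,"rx":0,"ry":0,"rz":0},{"dx":0,"dy":0,"dz":0.015,"rx":0,"ry":0,"rz":0}]'; for i in 1 2 3 4 5 6; do python3 -m inch '[{"dx":0,"dy":0,"dz":0,"rx":0,"ry":0,"rz":0},{"dx":0,"dy":0,"dz":0,"rx":0,"ry":0,"rz":0},{"dx":0,"dy":0,"dz":0,"rx":0,"ry":0,"rz":0},{"dx":0,"dy":0,"dz":0,"rx":0,"ry":0,"rz":0},{"dx":0,"dy":0,"dz":0,"rx":0,"ry":0,"rz":0}]' | grep -E "pos|contact"; done
```

```text
time: 11.25
tool_pos: [0.5071, -0.2323, 0.0416]
tool_rot: [-0.0, 0.983, 0.184, -0.0]
contact_force: [0.6, 0.3, 0.2]
gripper_width: 0.004
grasp_force: 0.0
tool_pos: [0.5075, -0.2325, 0.0422]
contact_force: [0.3, -0.6, -0.5]
tool_pos: [0.5075, -0.2325, 0.0421]
contact_force: [-0.2, 0.1, -0.4]
tool_pos: [0.5074, -0.2325, 0.0421]
contact_force: [0.2, -1.1, -0.4]
tool_pos: [0.5075, -0.2325, 0.0421]
contact_force: [-0.1, -0.5, 0.0]
tool_pos: [0.5074, -0.2325, 0.0421]
contact_force: [0.5, -0.2, -0.2]
tool_pos: [0.5074, -0.2325, 0.0421]
contact_force: [-0.3, 0.2, -0.2]
```

The two-second hold is done. I back straight up, wait for the arm to settle, check the head once more and hand in.

```bash
python3 -m inch '[{"dx":0,"dy":0,"dz":-0.03,"rx":0,"ry":0,"rz":0},{"dx":0,"dy":0,"dz":-0.08,"rx":0,"ry":0,"rz":0},{"dx":0,"dy":0,"dz":-0.12,"rx":0,"ry":0,"rz":0},{"dx":0,"dy":0,"dz":-0.14,"rx":0,"ry":0,"rz":0},{"dx":0,"dy":0,"dz":-0.15,"rx":0,"ry":0,"rz":0}]' | grep pos; python3 -m inch '[{"dx":0,"dy":0,"dz":0,"rx":0,"ry":0,"rz":0},{"dx":0,"dy":0,"dz":0,"rx":0,"ry":0,"rz":0},{"dx":0,"dy":0,"dz":0,"rx":0,"ry":0,"rz":0}]' | grep pos
python3 - <<'E'
from h import *
a=cv2.imread("pics/sc5.png").astype(int); b=snap("scene","sc6.png")[:,:,::-1].astype(int)
print("head region change",np.abs(a-b)[215:280,455:515].max(2).__gt__(40).sum())
print(ticket.job_done())
E
```

```text
tool_pos: [0.5082, -0.233, 0.1641]
tool_pos: [0.5064, -0.2318, 0.1598]
head region change 854
the job is handed in; nothing more can be done
None
```

I pressed the button to its stop, swung the lamp head clear of the tray (about 0.30 m along tray x, limit 0.22), held above the large teal scallop for 3 s, and handed in with no verdict returned; the last scene image differed around the head (854 pixels) from the one after the push, and I did not re-measure the head before handing in.

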